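# Set the lamp over the radio log

### The arm

A 6-joint arm with a two-finger parallel gripper is mounted at the origin on the work surface. World frame = base frame: x ahead of the robot, y to its left, z up, the work surface at z = 0. Lengths are in m, angles in rad, forces in N, time in s.
With the tool pointing down it reaches from about 0.275 to 0.725 m from the base axis. Payload 15.9 kg.
Tool frame: the origin (TCP) lies midway between the tips of the shut fingers; the grasp point (between the pads) lies 19 mm behind it; z points along the fingers, y is the line along which they close (so a half turn about z gives the same grasp; the last joint's range is limited). The gripper opens to 85 mm and grips with 20 to 120 N. Pads are 22 mm wide; open, the fingers measure 114 mm over their backs; the gripper's body (76 mm by 85 mm) begins 54 mm behind the grasp point. The pads swing forward as they close: fully open they stand 13 mm farther back than shut.
Start: joints at [1.212, 0.213, -0.034, 1.323, 0, 1.571], TCP at [0.176, 0.468, 0.231] pointing down, gripper open.
Joint ranges: [-2.98, 2.98], [-0.74, 1.72], [-1.14, 1.35], [-2.1, 2.04], [-1.57, 1.44], [-3.14, 3.14]. Speed limits (rad/s): [1.89, 1.89, 2.39, 2.57, 3.14, 3.14].

### API

Orientations are given as a rotation vector (axis times angle).
In Python, from rig import env, hand, vision, ticket gives the robot as it stands. Calls block until the motion is done:
- env.goto(position, orientation): joint-space move of the TCP to a pose.
- env.movel(position, rotation=None, velocity=0.15, f_stop=None): straight line of the TCP; rotation=None keeps the orientation; velocity is the mean speed in m/s. With f_stop (N) it stops when the force on the tool has changed by that much, and returns True; else False.
- env.movej(angles): joint-space move.
- hand.grip(opening, effort=None): opening from 0.0 (shut) to 1.0 (fully open); effort is the grip in N (None keeps the last); returns when the fingers have stopped.
- env.pause(seconds).
- env.ik(position, orientation): joint angles nearest the present ones, or None.
- vision.snapshot(name): name is "side" or "top"; returns a dict with "img" (400x640x3 uint8, red, green, blue), "fx", "fy", "cx", "cy" (pixels), "k1" (the pictures are not rectified: a ray, as slopes to the right and down, at radius r is drawn at 1 + k1 r^2 times it, then the intrinsics apply), "rvec" (rotation vector, rad) and "tvec" (3), from world to camera coordinates, as OpenCV has them. Camera axes: x right, y down, z forward; pixel columns grow to the right and rows downward; lengths in m; the calibration is good to about 2 mm. A picture is of the moment at which its call begins. There is no depth.
A pose or a line that the arm cannot do raises env.Unreachable and nothing moves.
- ticket.job_done(): hands the job in; it is judged then, once.
Readings, each from a call of its own:
- env.current_t(): time.
- env.current_joints(): joint angles.
- env.current_qvel(): joint speeds.
- env.current_effort(): joint torques, N m.
- env.current_position(): TCP position.
- env.current_orientation(): TCP orientation.
- env.current_wrist_force(): force on the tool from outside, world axes, zero at the start.
- env.current_torque(): the same for the moment, N m.
- env.current_width(): opening from 0.0 (shut) to 1.0 (fully open).
- env.current_grasp_force(): force on a finger pad.
Only numpy, scipy, OpenCV 4.12 (cv2) and the standard library are available. Lean on these libraries where they do the work, as an engineer would, in place of code of your own. Each camera call takes 0.05 s, during which the arm holds its last target. There are 200 camera calls.

### The job

Raise the arm of the white LED bar lamp until it slopes up at 45 degrees to the desk, let go of it, and wait about two seconds to see that it stays there by itself. Leave the black boom microphone and the red mug as they are.

Things in the scene. Friction and masses are not known exactly. Their poses are not given: they have to be found in the camera images.
- lamp_arm (a joint): Stiff hinge of the white LED bar lamp: angle of its arm above level, rad. 0 level, 0.785 = 45 degrees; grows as it rises, -0.1 to 1.45; starts in 0 to 0.45. Stays where left; raising takes about 7 N at the tube. Level hinge axis 90 mm above the desk over a fixed round foot (130 mm). Grey arm, 16 x 14 mm, 200 mm from hinge to tube, points at the robot's side, up to 23 degrees askew.
- lamp_tube (a point): Middle of the white lamp tube across the arm's end, like a T: round, 24 mm thick, 170 mm long, blue ends, parallel to the hinge. Own y along the tube, x along the arm towards the hinge axis 200 mm away, z up when the arm is level. The arm joins it here from the hinge side; pinch the tube from above 35 to 65 mm to either side. It can turn between the fingers as it rises.
- mic_tip (a point): Bystander: middle of the round steel head (52 mm across) of the black boom microphone, left or right of the lamp on a similar fixed black foot, its own stiff hinge 90 mm above the desk and 200 mm from here along own x, arm sloping up 5 to 40 degrees. Must stay as it is.
- mug: Bystander: loose red mug, 76 mm across, 90 mm tall, handle at own +y; stands between the two feet. Origin at the centre of its underside, z up. Must stay as it is. (Also a fixed steel Morse paddle key, 45 mm tall, near the robot between the two arms.)

How it is judged:
On the way:
1. the lamp arm stands at 45 degrees, give or take 10, and stays there untouched for 0.8 s (value of joint lamp_arm between 0.605 and 0.965 rad and velocity of joint lamp_arm between -0.03 and 0.03 rad/s and contact force between each of the fingers, the arm and anything else below 0.2 N), for 0.8 s.
At the end, for the whole second after the job is handed in: The lamp arm slopes up at 45 degrees (within 10 degrees: joint between 0.605 and 0.965 rad), released and at rest (under 0.03 rad/s); the microphone head and the mug are within 30 mm of where they began and the mug is upright (within 0.2 rad) (value of joint lamp_arm between 0.605 and 0.965 rad and velocity of joint lamp_arm between -0.03 and 0.03 rad/s and distance of each of mic_tip, mug from where it was at the start of the episode below 0.03 m and angle between mug's own z axis and vertical below 0.2 rad); the robot touches nothing.
It fails at once if the microphone is shifted by more than 30 mm (distance of mic_tip from where it was at the start of the episode above 0.03 m).
It fails at once if the mug is shifted by more than 30 mm or tipped (distance of mug from where it was at the start of the episode above 0.03 m or angle between mug's own z axis and vertical above 0.3 rad).
It also fails if it takes over 38 s, if anything falls off the work surface, if the arm or the gripper's body presses on something with over 40 N, if the wrist force passes 120 N, or if a joint passes its speed limit or range.

## Working session

There is one attempt and no reset: what is moved stays moved. The work goes in short steps, each a Python script; the robot and the scene stay as the last script left them, time stands still between calls to the robot, and variables do not carry over. Pictures are saved under pics/ and viewed, at most 10 in all, crops included, and the job is handed in when it is done.

```bash
mkdir -p pics
cat > h.py <<'E'
import numpy as np, cv2
from scipy.spatial.transform import Rotation as R
def snap(vision,n,f):
    s=vision.snapshot(n); cv2.imwrite(f'pics/{f}.png',s['img'][:,:,::-1]); np.save(f'pics/{f}.npy',{k:v for k,v in s.items()},allow_pickle=True); return s
def load(f): return np.load(f'pics/{f}.npy',allow_pickle=True).item()
def ray(s,u,v):
    x,y=(u-s['cx'])/s['fx'],(v-s['cy'])/s['fy']
    K=np.eye(3); p=cv2.undistortPoints(np.array([[[x,y]]],float),K,np.array([s['k1'],0,0,0,0.]))[0,0]
    M=R.from_rotvec(np.ravel(s['rvec'])).as_matrix(); t=np.ravel(s['tvec'])
    return -M.T@t, M.T@np.array([p[0],p[1],1])
def atz(s,u,v,z):
    o,d=ray(s,u,v); return o+d*(z-o[2])/d[2]
def tri(a,b):
    (o,d),(p,e)=a,b; d=d/np.linalg.norm(d);e=e/np.linalg.norm(e)
    k=np.linalg.lstsq(np.c_[d,-e],p-o,rcond=None)[0]; A=o+d*k[0];B=p+e*k[1]
    return (A+B)/2,np.linalg.norm(A-B)
E
python3 - <<'E'
from rig import env,hand,vision,ticket
from h import *
for n in('side','top'):
    s=snap(vision,n,n+'0'); print(n,s['fx'],s['k1'],ray(s,s['cx'],s['cy']))
print(env.current_t(),env.current_orientation())
E
```

```text
side 454.918907729265 -0.09631627250905038 (array([0.36239328, 0.56257273, 0.79074696]), array([ 0.22600043, -0.62161691, -0.75001082]))
top 371.2068066593924 -0.08662578487415558 (array([ 0.51492196, -0.04008996,  0.8981247 ]), array([ 0.0979326 ,  0.00222239, -0.99519057]))
0.1 [-5.60596417e-01 -3.09101931e+00  1.47125629e-03]
```

View pics/side0.png

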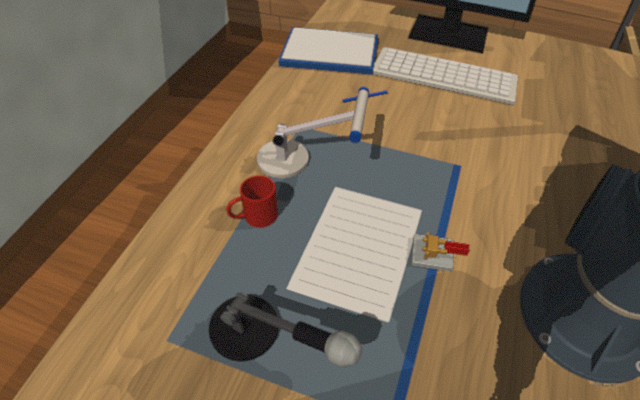

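View pics/top0.png

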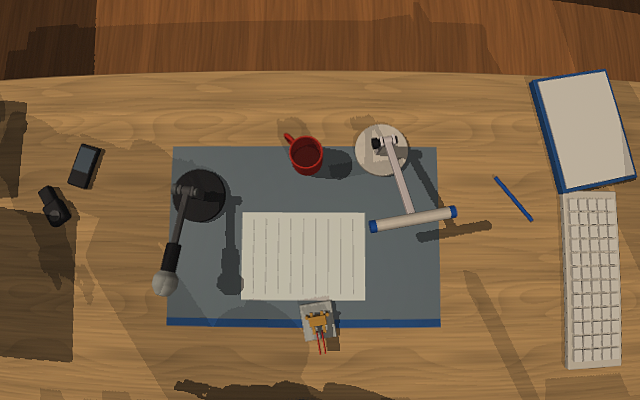

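The lamp is on the robot's right. In the top view its blue tube ends are at about (373,226) and (454,211) and its hinge is near (388,143). In the side view the ends are at (356,135) and (363,93) and the hinge is near (281,136). The mug is left of the lamp's foot, and the mic is far left.

Run:
```python
from h import *
img=lambda f,x,y,w,h,k:cv2.resize(load(f)['img'][y:y+h,x:x+w,::-1],None,fx=k,fy=k,interpolation=cv2.INTER_CUBIC)
a=img('top0',350,120,120,120,4);b=img('side0',265,80,120,120,4)[:,:320*4]
b=cv2.copyMakeBorder(b,0,0,0,0,0);c=np.hstack([cv2.resize(a,(400,400)),cv2.resize(b,(400,400))]);cv2.imwrite('pics/crop.png',c)
S,T=load('side0'),load('top0')
for n,t,s in(('A',(373,226),(356,135)),('B',(454,211.5),(363,93)),('mid',(413,219),(359,114)),('hinge',(388,143),(281,136))):
    print(n,*tri(ray(T,*t),ray(S,*s)))
```

```text
A [ 0.54331752 -0.14405476  0.17792974] 0.002088313440883479
B [ 0.57449099 -0.30855721  0.1663989 ] 0.0012975132949983846
mid [ 0.55906251 -0.22431158  0.16990883] 0.0010369208676456363
hinge [ 0.7384383  -0.19459241  0.07660651] 0.00314394560732199
```

View pics/crop.png

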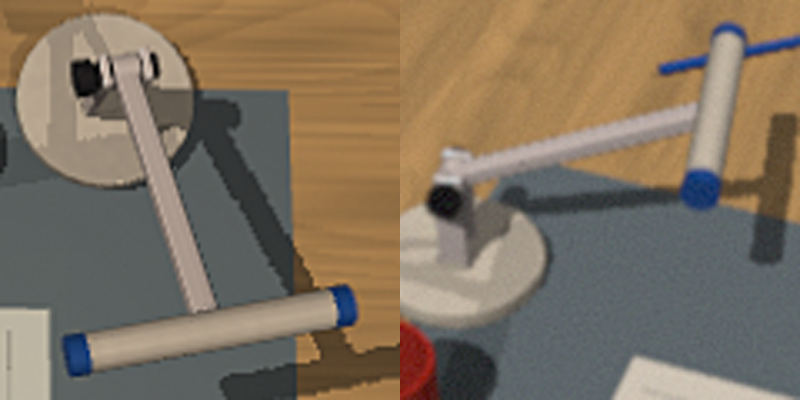

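```bash
cat >> h.py <<'E'
mid=np.array([.559,-.2263,.170]); d=np.array([.983,.186,0]); d/=np.linalg.norm(d)
side=np.array([-d[1],d[0],0]); hinge=np.array([.739,-.192,.09])
def orient(env,p):
    c=[]
    for s in(1,-1):
        y=s*d; z=np.array([0,0,-1.]); r=R.from_matrix(np.c_[np.cross(y,z),y,z]).as_rotvec()
        q=env.ik(p,r)
        if q is not None: c.append((np.abs(np.array(q)-env.current_joints()).max(),r))
    return min(c,key=lambda t:t[0])[1]
E
python3 - <<'E'
from rig import env,hand,vision,ticket
from h import *
g=mid+.05*side
p=env.current_position(); env.movel([p[0],p[1],.36],velocity=.2)
a=[g[0],g[1],.30]; r=orient(env,a); print(r)
env.goto([g[0],g[1],.33],r)
env.movel([g[0],g[1],.23],velocity=.15)
snap(vision,'side','s1');snap(vision,'top','t1')
print(env.current_t(),env.current_position(),env.current_joints(),env.current_wrist_force())
c=np.hstack([cv2.resize(load(f)['img'][y:y+150,x:x+150,::-1],(400,400)) for f,x,y in(('t1',340,110),('s1',265,40))]);cv2.imwrite('pics/crop1.png',c)
E
```

```text
[2.00432904 2.41914644 0.        ]
4.45 [ 0.55026224 -0.17724429  0.2311241 ] [-3.11619174e-01  3.76869168e-01  1.87237345e-01  1.37945338e+00
  8.26602237e-06  1.07199525e+00] [-0.35159191  0.24233443  0.17938119]
```

View pics/crop1.png

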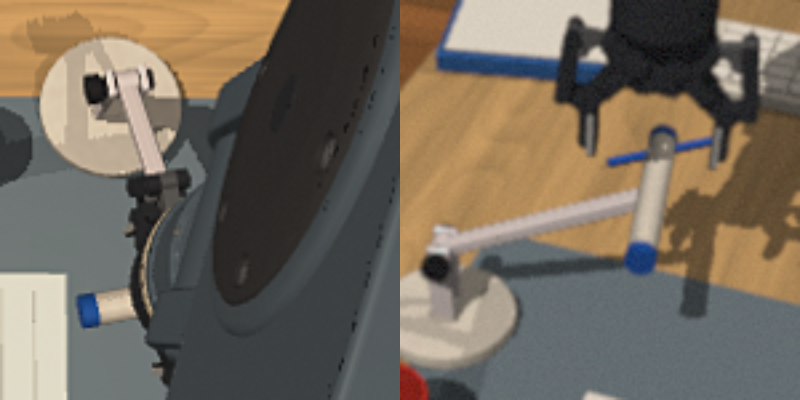

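The fingers straddle the tube, with the gripper over its mic-side half and clear of the arm. I'll descend, pinch and raise along the arc.

Run:
```python
from rig import env,hand,vision,ticket
from h import *
g=mid+.05*side
print(env.movel([g[0],g[1],.149],velocity=.08,f_stop=10))
hand.grip(0.0,40); print(env.current_width(),env.current_grasp_force(),env.current_wrist_force(),env.current_position())
p0=env.current_position()
t0=np.arcsin(.08/.2)
for t in np.linspace(t0,.80,6)[1:]:
    off=.2*((np.cos(t0)-np.cos(t))*d+np.array([0,0,np.sin(t)-np.sin(t0)]))
    env.movel(p0+off,velocity=.05); print(round(t,2),env.current_wrist_force(),env.current_width())
snap(vision,'side','s2');print(env.current_t())
cv2.imwrite('pics/crop2.png',cv2.resize(load('s2')['img'][30:190,250:410,::-1],(480,480)))
```

```text
False
0.2677964578997367 40.044012665748596 [ 5.57952122  0.10469406 -2.72861826] [ 0.55028409 -0.17707203  0.1490175 ]
0.49 [-3.29688019  0.08041977  2.56019064] 0.26203554306940835
0.57 [-7.70202136 -0.55072256  4.93414179] 0.26644567567894545
0.64 [-10.55816009  -2.47950827   8.05132671] 0.26807403478576985
0.72 [-16.53182954  -3.42748335  11.26642386] 0.26689481315057956
0.8 [-21.45675468  -2.84412708  18.58605741] 0.26648649335258007
8.55
```

View pics/crop2.png

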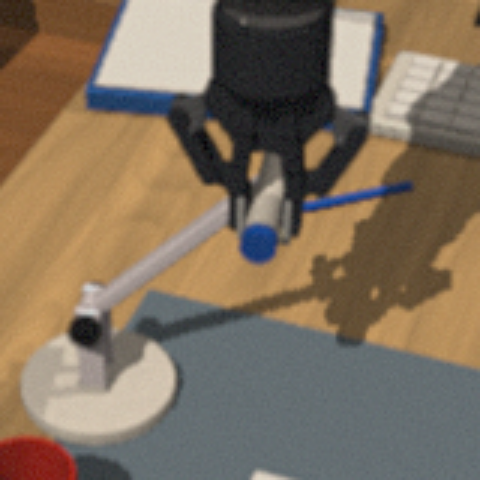

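The arm is up at roughly 45°, with the tube still gripped. I'll release it, back off upward and measure.

Run:
```python
from rig import env,hand,vision,ticket
from h import *
hand.grip(1.0); p=env.current_position(); env.movel([p[0],p[1],.36],velocity=.12)
env.goto([.40,.05,.40],env.current_orientation())
env.pause(2.0)
snap(vision,'side','s3');snap(vision,'top','t3');print(env.current_t(),env.current_wrist_force())
c=np.hstack([cv2.resize(load(f)['img'][y:y+150,x:x+150,::-1],(400,400)) for f,x,y in(('t3',340,110),('s3',265,40))]);cv2.imwrite('pics/crop3.png',c)
```

```text
13.8 [1.59491735 0.15489911 0.69221304]
```

View pics/crop3.png

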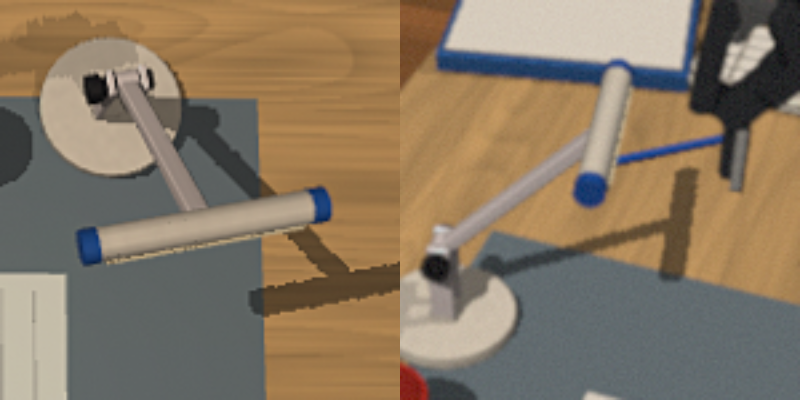

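View pics/s3.png

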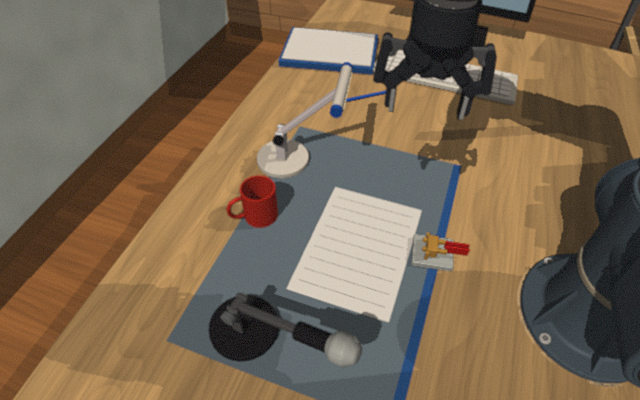

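The lamp stands alone and the mug and mic haven't moved. The tube ends are at top (373.7,201.9) and (459.6,186.5), and side (337,110.9) and (347.1,65.9).

Run:
```python
from h import *
S,T=load('s3'),load('t3')
m=[]
for t,s in(((373.7,201.9),(337,110.9)),((459.6,186.5),(347.1,65.9))):
    p,e=tri(ray(T,*t),ray(S,*s)); m.append(p); print(p,e)
m=np.mean(m,0); print(m,np.arcsin((m[2]-.09)/.2),np.arctan2(m[2]-.09,(hinge-m)@d))
```

```text
[ 0.58451428 -0.13781322  0.23323173] 0.002083545476337079
[ 0.61333464 -0.29417426  0.2387524 ] 0.0005192663526805729
[ 0.59892446 -0.21599374  0.23599206] 0.8182638768102402 0.7989274322559701
```

```bash
python3 -c "
from rig import env,ticket
env.pause(0.5); print(ticket.job_done())"
```

```text
the job is handed in; nothing more can be done
None
```

I raised the lamp arm to about 46° (0.80–0.82 rad, measured from the images), let go of it, and handed the job in; after a wait of over two seconds it was still there, and in the side picture the mic and mug look unmoved.

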